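# Set a glazed tile and tea cup out on a crowded ware board

## Task

Clear the turntable and the slatted stand: set the crackle-glazed tile flat, cracked face up, and the porcelain tea cup upright in free places on the crowded ware board, each wholly on the board and left standing there. Put them down gently without dropping them, and let neither them nor the robot touch or shift the ware already on the board, the dropper bottle or the mixing cup; the tile and the cup must not touch each other either, for raw glaze rubs off.

Things in the scene. Friction and masses are not known exactly. Their poses are not given: they have to be found in the camera images.
- tile: The crackle-glazed tile to be moved: a flat oblong slab, 110 mm along its x, 56 mm along its y, 15 mm thick, about 0.2 kg, pale celadon with a net of fine dark cracks on its top face. It starts flat on the turntable at any yaw, within about 20 mm of the wheel's centre. Origin: centre of its underside; z up through the cracked face.
- tile_corner0 (a point): lower corner of the tile at its +x, +y end
- tile_corner1 (a point): lower corner of the tile at its +x, -y end
- tile_corner2 (a point): lower corner of the tile at its -x, -y end
- tile_corner3 (a point): lower corner of the tile at its -x, +y end
- cup: The porcelain tea cup to be moved: white, open, no handle, 70 mm tall, straight outer wall 60 mm in diameter from 14 mm above its underside up to the rim (wall 4 mm), narrowing below to a foot 42 mm across; about 0.17 kg. It starts upright on the slatted wooden stand. Origin: centre of its underside, z up.
- board: The ware board, fixed: a flat wooden plank 215 mm along its x, 350 mm along its y, its top 20 mm above its origin (centre of its underside, on the shelf). It lies to the left or to the right of the robot's midline and already carries five pieces of ware, large ones in a rough row along its +x half and small ones along its -x half, with one large gap and one small gap among them, both in a different place each time.
- mat: Cork mat, fixed, 340 x 230 x 2 mm, on the side away from the board; turntable, stand, dropper bottle and mixing cup stand on it. Origin: centre of its underside.
- turntable: Low aluminium turntable (fixed foot, freely turning round wheel with fine rings on it), wheel 180 mm in diameter and 8 mm thick at the rim, its flat top 55 mm above the origin (centre of the foot's underside, on the mat). It may be touched.
- stand: Slatted wooden stand, fixed, 110 mm along x, 92 mm along y, flat top 30 mm above the origin (centre of its underside, on the mat). It may be touched.
- tea_bowl: Bystander on the board: sand-coloured open tea bowl, 104 mm widest diameter, 52 mm tall. Origin: centre of its underside.
- square_dish: Bystander on the board: dark brown square dish with a low rim, 95 x 95 mm along its x and y, 30 mm tall. Origin: centre of its underside.
- jar: Bystander on the board: grey-brown jar with a knobbed lid, 64 mm diameter, 55 mm tall. Origin: centre of its underside.
- bud_vase: Bystander on the board: narrow-necked little vase, 62 mm widest diameter (low down, its neck and mouth at most 28 mm across), 64 mm tall. Origin: centre of its underside.
- sake_cup: Bystander on the board: small white sake cup, 60 mm diameter, 48 mm tall. Origin: centre of its underside.
- dropper: Bystander on the mat: closed amber glass dropper bottle with a black rubber bulb, 38 mm diameter, 106 mm tall. Origin: centre of its underside.
- mixing_cup: Bystander on the mat: white porcelain mixing cup with a small pouring lip (42 mm from its axis along its +x), 68 mm diameter, 58 mm tall. Origin: centre of its underside.

How it is judged:
By the outcome, as a careful person would: the job done as asked, in the order asked, and still so for the second after the job is handed in, with the robot touching nothing.
It also fails if it takes over 53 s, if anything falls off the work surface, if the arm or the gripper's body presses on something with over 40 N, if the wrist force passes 120 N, or if a joint passes its speed limit or range.

## Robot

A 6-joint arm with a two-finger parallel gripper is mounted at the origin on the work surface. World frame = base frame: x ahead of the robot, y to its left, z up, the work surface at z = 0. Lengths are in m, angles in rad, forces in N, time in s.
With the tool pointing down it reaches from about 0.35 to 0.8 m from the base axis. Payload 7.3 kg.
Tool frame: the origin (TCP) lies on the centre line of the jaws, within the pads' length; the fingertips stand 25 mm ahead of it and the grasp point (between the pads) lies 6 mm ahead of it; x points along the fingers, z is the direction in which the jaws open and shut, and the axes are right-handed (so a half turn about x gives the same grasp; the last joint's range is limited). The gripper opens to 85 mm and grips with 20 to 120 N. Pads are 22 mm wide; open, the fingers measure 114 mm over their backs; the gripper's body (76 mm by 85 mm) begins 54 mm behind the grasp point. The pads swing forward as they close: fully open they stand 13 mm farther back than shut.
Start: joints at [1.112, 0.342, 1.524, -0, 1.275, -0.146], TCP at [0.162, 0.5, 0.256] pointing down, gripper open.
Joint ranges: [-2.53, 2.53], [-0.77, 2.02], [0.04, 2.7], [-1, 4.14], [0.28, 2.66], [-3.11, 3.11]. Speed limits (rad/s): [2.57, 2.57, 3.14, 3.14, 3.14, 3.14].

## Interface

Orientations are given as a rotation vector (axis times angle).
In Python, from workcell import manip gives the robot as it stands.
- The arm moves only by the shell command python3 -m inch 'ROWS' [OPENING] [FORCE]. ROWS is JSON, a list of rows, each an object with "travel": the shift along the tool's x, y, z in units of 40 mm (1.0 is 40 mm), a list of three; "turn": the turn, a rotation vector about the tool's x, y, z in units of 5 degrees (1.0 is 5 degrees), a list of three. A call has 1 to 20 rows; each row shifts and turns the pose as measured when the row begins, along the tool's axes as they then stand; what a row does not reach is not made up. A row lasts 1/12 s, in which the tool goes at most 41.7 mm and 7.16 degrees, less where a joint would pass 70% of its speed; a pose out of reach is approached as far as the arm can. A call is refused whole if a number of a shift passes 1 or a number of a turn 1, either way. A call with a gripper value outside its range is refused whole. OPENING is the opening, from 0 (shut) to 1 (fully open), set as the call begins (- or left out, the last holds). The fingers move at their own pace and stop on an object; FORCE is the grip in N (left out, the last holds). Time passes only in rows, so rows that do not move let the fingers close. It gives the time, the measured TCP pose, the force and the opening at its end, in the units of the state.
- manip.get_state(): the state, without advancing time (a new reading comes with each control period).
- manip.camera(name): name is "scene" or "side" or "wrist"; returns a dict with "color" (420x560x3 uint8, blue, green, red), "range_z" (420x560 float32, m along the optical axis (not along the pixel's ray), 0 where there is no reading), "intrinsics" (3x3 intrinsics, pixels), "extrinsics" (4x4, takes a point from world to camera coordinates). Camera axes: x right, y down, z forward; pixel columns grow to the right and rows downward; lengths in m; the calibration is good to about 2 mm. A picture is of the moment at which its call begins.
- manip.close_job(): hands the job in, once; it reports no verdict.
Trained networks look in a picture, given as the dict that the camera call returned (one of the last four; its "shot" number tells which), for a name from the list of things; names that differ only in an ending like _2 or _b are one class to them, and where a whole thing is asked for, a point or a joint stands for the part that bears it (a point fixed in the world has none). Each returns a list of dicts, best first, with "p" (0 to 1); they miss things now and then, are a little off and sometimes report something else, mostly with a low value. They report only what shows in the picture. A call takes as long as a camera call.
- manip.trace(picture, label): "pixels" (420x560 bool, what is visible of it) and "bbox" ([left, top, right, bottom] in pixels, round what is visible of it).
The state is a dict: "t": time; "q": joint angles; "joint_vel": joint speeds; "joint_efforts": joint torques, N m; "ee_pos": TCP position; "ee_rot": TCP orientation; "force": force on the tool from outside, world axes, zero at the start; "wrist_torque": the same for the moment, N m; "gripper_width": finger opening in m.
Only numpy, scipy, OpenCV 4.12 (cv2) and the standard library are available. Lean on these libraries where they do the work, as an engineer would, in place of code of your own. Each camera call takes 0.05 s, during which the arm holds its last target. There are 200 camera calls.

## Working session

There is one attempt and no reset: what is moved stays moved. The work goes in short steps, Python scripts to look and compute and a shell command to move; the robot and the scene stay as the last step left them, time stands still between calls to the robot, and variables do not carry over. Pictures are saved under pics/ and viewed, about 8 in all and at most 12, crops included, and the job is handed in when it is done.

```bash
mkdir -p pics; ls; cat > h.py <<'E'
import numpy as np, cv2
from workcell import manip
from scipy.spatial.transform import Rotation as R
def pts(im,mask):
    d=im["range_z"]; m=mask&(d>0); v,u=np.nonzero(m); z=d[m]
    K=np.array(im["intrinsics"]);T=np.array(im["extrinsics"])
    c=np.c_[(u-K[0,2])*z/K[0,0],(v-K[1,2])*z/K[1,1],z]
    return (c-T[:3,3])@T[:3,:3]
E
python3 - <<'E'
from h import *
s=manip.get_state(); print(s)
for n in("scene","side"):
    im=manip.camera(n); cv2.imwrite(f"pics/{n}0.png",im["color"])
    T=np.array(im["extrinsics"]);print(n,-T[:3,:3].T@T[:3,3])
    for l in "tile cup board turntable stand tea_bowl square_dish jar bud_vase sake_cup dropper mixing_cup".split():
        r=manip.trace(im,l)
        if not r: print(l,"none"); continue
        p=pts(im,r[0]["pixels"]); zt=np.percentile(p[:,2],97)
        t=p[p[:,2]>zt-.008]
        q=lambda a:np.percentile(a,[2,98],axis=0).round(3)[:, :2].tolist()
        print(l,round(r[0]["p"],2),r[0]["bbox"],"ztop",zt.round(3),"top",q(t),"all",q(p), cv2.minAreaRect((t[:,:2]*1000).astype(np.float32)))
E
```

```text
pics
{'t': 0.0, 'q': array([ 1.11201398e+00,  3.42725613e-01,  1.52503356e+00,  7.65718202e-06,
        1.27543996e+00, -1.45976522e-01]), 'joint_vel': array([-0.00173376,  0.00149559,  0.00169593,  0.00077629,  0.00047813,
       -0.00028053]), 'joint_efforts': array([-4.25492253e-04, -4.33677793e+01, -2.46007919e+01, -2.79975238e-04,
        7.88430800e-03, -5.05956143e-05]), 'ee_pos': array([0.16135252, 0.49918983, 0.25561868]), 'ee_rot': array([-0.97656772,  1.34256191,  0.97534075]), 'force': array([ 0.19129807,  0.3498739 , -0.00985525]), 'wrist_torque': array([ 0.01733244, -0.03111235, -0.02162461]), 'gripper_width': 0.0850999559900031}
scene [1.09508776 0.68055093 0.75901488]
tile 0.8 [302.2, 269.5, 366.3, 304.2] ztop 0.075 top [[0.582, 0.178], [0.672, 0.276]] all [[0.582, 0.178], [0.674, 0.276]] ((625.263671875, 224.26161193847656), (57.413177490234375, 108.76412963867188), 39.142391204833984)
cup 0.87 [395.9, 231.7, 432.3, 273.6] ztop 0.103 top [[0.406, 0.223], [0.464, 0.279]] all [[0.348, 0.219], [0.465, 0.28]] ((434.77069091796875, 250.58302307128906), (61.13570022583008,
[... 4438 characters left out ...]
3806762695)
sake_cup 0.98 [264.5, 309.4, 301.1, 350.4] ztop 0.07 top [[0.439, -0.281], [0.495, -0.223]] all [[0.44, -0.281], [0.494, -0.225]] ((467.4042053222656, -251.5050811767578), (59.8540153503418, 56.725643157958984), 55.906829833984375)
dropper 0.76 [194.6, 163.5, 213.3, 204.8] ztop 0.104 top [[0.407, 0.109], [0.419, 0.119]] all [[0.395, 0.096], [0.431, 0.2]] ((412.8536376953125, 113.87884521484375), (12.664335250854492, 11.18763256072998), 19.464881896972656)
mixing_cup 0.79 [221.3, 154.3, 254.4, 189.7] ztop 0.062 top [[0.459, 0.102], [0.531, 0.168]] all [[0.464, 0.102], [0.53, 0.167]] ((500.2264404296875, 135.3717498779297), (68.67144775390625, 68.25712585449219), 39.94588851928711)
```

```bash
python3 - <<'E'
from h import *
a=cv2.imread("pics/scene0.png")[120:350,170:450]; b=cv2.imread("pics/side0.png")[90:420,170:420]
a=cv2.resize(a,None,fx=1.8,fy=1.8); b=cv2.resize(b,None,fx=1.2,fy=1.2)
h=max(a.shape[0],b.shape[0]); f=lambda i:cv2.copyMakeBorder(i,0,h-i.shape[0],0,0,cv2.BORDER_CONSTANT)
cv2.imwrite("pics/v1.png",np.hstack([f(a),f(b)]))
s=manip.get_state(); M=R.from_rotvec(s["ee_rot"]).as_matrix();print(M.round(3))
im=manip.camera("side");r=manip.trace(im,"board")[0]; p=pts(im,r["pixels"]); p=p[p[:,2]<.026]
print(cv2.boxPoints(cv2.minAreaRect((p[:,:2]*1000).astype(np.float32))), np.median(p[:,2]))
im=manip.camera("scene");r=manip.trace(im,"board")[0]; p=pts(im,r["pixels"]); p=p[p[:,2]<.026]
print(cv2.boxPoints(cv2.minAreaRect((p[:,:2]*1000).astype(np.float32))), np.median(p[:,2]))
E
```

```text
[[ 0.    -0.951  0.308]
 [ 0.     0.308  0.951]
 [-1.    -0.     0.   ]]
[[ 413.303    -377.85913 ]
 [ 636.68085  -387.11536 ]
 [ 651.9197    -19.363312]
 [ 428.5418    -10.107086]] 0.02038319229341202
[[ 396.4449   -407.81018 ]
 [ 631.3493   -417.28552 ]
 [ 646.8459    -33.108673]
 [ 411.94147   -23.633331]] 0.020353892920892472
```

View pics/v1.png

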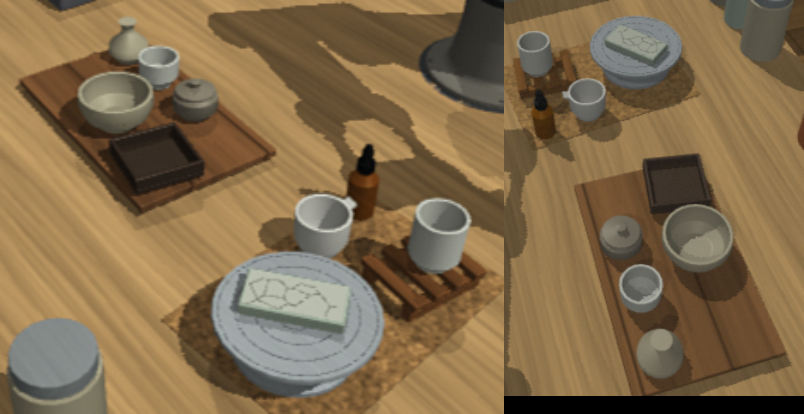

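Layout confirmed by the picture. The large gap is beyond the tea bowl (scene ~ px 190,150), the small gap is between the jar and the near board end, and the tile lies on the wheel. Next I go over the tile, which is done first.

```bash
python3 -m inch '[{"travel":[0,-0.87,-0.2],"turn":[0,0,0]},{"travel":[0,-0.87,-0.2],"turn":[0,0,0]},{"travel":[0,-0.87,-0.2],"turn":[0,0,0]},{"travel":[0,-0.87,-0.2],"turn":[0,0,0]},{"travel":[0,-0.87,-0.2],"turn":[0,0,0]},{"travel":[0,-0.87,-0.2],"turn":[0,0,0]},{"travel":[0,-0.87,-0.2],"turn":[0,0,0]},{"travel":[0,-0.87,-0.2],"turn":[0,0,0]},{"travel":[0,-0.87,-0.2],"turn":[0,0,0]},{"travel":[0,-0.87,-0.2],"turn":[0,0,0]},{"travel":[0,-0.87,-0.2],"turn":[0,0,0]},{"travel":[0,-0.87,-0.2],"turn":[0,0,0]},{"travel":[0,-0.87,-0.2],"turn":[0,0,0]},{"travel":[0,-0.87,-0.2],"turn":[0,0,0]},{"travel":[0,-0.87,-0.2],"turn":[0,0,0]}]' 0.85
python3 -m inch '[{"travel":[0,0,0],"turn":[0.95,0,0]},{"travel":[0,0,0],"turn":[0.95,0,0]},{"travel":[0,0,0],"turn":[0.95,0,0]},{"travel":[0,0,0],"turn":[0.95,0,0]},{"travel":[0,0,0],"turn":[0.95,0,0]},{"travel":[0,0,0],"turn":[0.95,0,0]},{"travel":[0,0,0],"turn":[0.95,0,0]},{"travel":[0,0,0],"turn":[0,0,0]}]'
cat >> h.py <<'E'
def togo(p,yaw,show=True):
    """tool-axis shift (units) and turn (units) to world point p with jaw axis at yaw (deg, mod 180), tool down"""
    s=manip.get_state(); M=R.from_rotvec(s["ee_rot"]).as_matrix(); y=np.radians(yaw)
    z=np.array([np.cos(y),np.sin(y),0]); z*=np.sign(z@M[:,2]); x=np.array([0,0,-1.]); T=np.c_[x,np.cross(z,x),z]
    print("pos",s["ee_pos"].round(4),"yaw",np.degrees(np.arctan2(M[1,2],M[0,2])).round(1),"w",s["gripper_width"].round(4),"F",s["force"].round(1),"t",round(s["t"],2))
    print("travel",(M.T@(np.array(p)-s["ee_pos"])/.04).round(2),"turn",(np.degrees(R.from_matrix(M.T@T).as_rotvec())/5).round(2))
E
python3 - <<'E'
from h import *
togo([.624,.223,.084],39.3)
im=manip.camera("scene"); p=pts(im,np.ones((420,560),bool)); e=manip.get_state()["ee_pos"]
k=(np.hypot(*(p[:,:2]-e[:2]).T)<.07)&(p[:,2]>e[2]-.06)&(p[:,2]<e[2]+.02); print("tips z rel",np.percentile(p[k,2],[0.5,2,5])-e[2],k.sum())
im=manip.camera("wrist");r=manip.trace(im,"tile"); print([x["p"] for x in r]); p=pts(im,r[0]["pixels"]); t=p[(p[:,2]>.067)&(p[:,2]<.08)]
print(cv2.minAreaRect((t[:,:2]*1000).astype(np.float32)), np.median(t[:,2])); cv2.imwrite("pics/w1.png",im["color"])
E
```

```text
t: 2.75
ee_pos: [0.6371, 0.2178, 0.2561]
ee_rot: [-0.982, 1.334, 0.988]
force: [0.5, 0.8, 0.5]
gripper_width: 0.0724
t: 3.42
ee_pos: [0.6449, 0.2088, 0.2504]
ee_rot: [-0.508, 1.513, 0.512]
force: [-0.1, 0.2, -0.9]
gripper_width: 0.0727Traceback (most recent call last):
  File "<stdin>", line 2, in <module>
  File "h.py", line 13, in togo
    print("pos",s["ee_pos"].round(4),"yaw",np.degrees(np.arctan2(M[1,2],M[0,2])).round(1),"w",s["gripper_width"].round(4),"F",s["force"].round(1),"t",round(s["t"],2))
                                                                                              ^^^^^^^^^^^^^^^^^^^^^^^^
AttributeError: 'float' object has no attribute 'round'
```

```bash
sed -i 's/s\["gripper_width"\].round(4)/round(s["gripper_width"],4)/' h.py
python3 - <<'E'
from h import *
togo([.624,.223,.084],39.3)
im=manip.camera("scene"); p=pts(im,np.ones((420,560),bool)); e=manip.get_state()["ee_pos"]
k=(np.hypot(*(p[:,:2]-e[:2]).T)<.07)&(p[:,2]>e[2]-.06)&(p[:,2]<e[2]+.02); print("tips z rel",np.percentile(p[k,2],[0.5,2,5])-e[2],k.sum())
im=manip.camera("wrist");cv2.imwrite("pics/w1.png",im["color"]);r=manip.trace(im,"tile"); print([x["p"] for x in r]); p=pts(im,r[0]["pixels"]); t=p[(p[:,2]>.067)&(p[:,2]<.08)]
print(cv2.minAreaRect((t[:,:2]*1000).astype(np.float32)), np.median(t[:,2]))
E
```

```text
pos [0.6449 0.2088 0.2504] yaw 37.3 w 0.0727 F [-0.1  0.2 -0.9] t 3.42
travel [ 4.16  0.59 -0.19] turn [-0.4  -0.02 -0.04]
tips z rel [-0.01612724 -0.01473944 -0.01356932] 241
[0.98]
((618.9348754882812, 224.40664672851562), (56.08432388305664, 110.03355407714844), 39.091732025146484) 0.0716714936966804
```

View pics/w1.png

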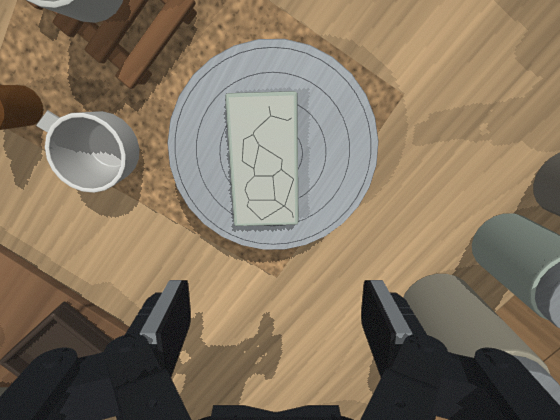

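```bash
python3 - <<'E'
from h import *
togo([.621,.224,.080],39.2); togo([.621,.224,.12],39.2)
for n in("side","scene"):
    im=manip.camera(n); p=pts(im,np.ones((420,560),bool))
    g={}
    for q in p[(p[:,2]>.11)&(p[:,0]>.3)&(abs(p[:,1])<.6)&(p[:,0]<1)]: k=tuple((q[:2]//.1*.1).round(1)); g[k]=max(g.get(k,0),round(float(q[2]),2))
    print(n,g)
E
```

```text
pos [0.6448 0.2088 0.2505] yaw 37.6 w 0.0727 F [ 0.5  0.2 -0.1] t 3.57
travel [ 4.27  0.65 -0.23] turn [-0.31 -0.02 -0.03]
pos [0.6448 0.2088 0.2505] yaw 37.6 w 0.0727 F [ 0.5  0.2 -0.1] t 3.57
travel [ 3.27  0.65 -0.23] turn [-0.31 -0.02 -0.03]
side {(np.float64(0.6), np.float64(0.2)): 0.38, (np.float64(0.6), np.float64(0.1)): 0.39, (np.float64(0.7), np.float64(0.2)): 0.34, (np.float64(0.5), np.float64(0.1)): 0.34, (np.float64(0.8), np.float64(0.4)): 0.12, (np.float64(0.9), np.float64(0.4)): 0.12, (np.float64(0.9), np.float64(0.3)): 0.12, (np.float64(0.8), np.float64(0.3)): 0.12, (np.float64(0.9), np.float64(0.2)): 0.15, (np.float64(0.8), np.float64(0.2)): 0.15, (np.float64(0.9), np.float64(0.1)): 0.15, (np.float64(0.8), np.float64(0.1)): 0.15, (np.float64(0.8), np.float64(-0.1)): 0.26, (np.float64(0.9), np.float64(-0.1)): 0.23, (np.float64(0.8), np.float64(-0.2)): 0.12, (np.float64(0.9), np.float64(-0.2)): 0.12, (np.float64(0.8), np.float64(-0.3)): 0.12, (np.float64(0.9), np.float64(-0.3)): 0.12, (np.float64(0.8), np.float64(-0.4)): 0.12, (np.float64(0.9), np.float64(-0.4)): 0.12}

[... 409 characters left out ...]
float64(-0.4)): 0.12, (np.float64(0.8), np.float64(-0.1)): 0.26, (np.float64(0.9), np.float64(-0.4)): 0.12, (np.float64(0.9), np.float64(-0.1)): 0.26, (np.float64(0.8), np.float64(-0.3)): 0.12, (np.float64(0.7), np.float64(0.2)): 0.34, (np.float64(0.9), np.float64(-0.3)): 0.12, (np.float64(0.8), np.float64(-0.2)): 0.12, (np.float64(0.4), np.float64(0.1)): 0.11, (np.float64(0.9), np.float64(-0.2)): 0.12, (np.float64(0.8), np.float64(0.1)): 0.15, (np.float64(0.8), np.float64(0.2)): 0.15, (np.float64(0.9), np.float64(0.1)): 0.15, (np.float64(0.9), np.float64(0.2)): 0.15, (np.float64(0.8), np.float64(0.3)): 0.12, (np.float64(0.9), np.float64(0.3)): 0.12, (np.float64(0.8), np.float64(0.4)): 0.12}
```

All obstacles beyond x=0.8 are clear of the paths. Next, align and come down to just above the tile.

```bash
python3 -m inch '[{"travel":[0.65,0.13,-0.05],"turn":[-0.15,0,0]},{"travel":[0.65,0.13,-0.05],"turn":[-0.15,0,0]},{"travel":[0.65,0.13,-0.05],"turn":[0,0,0]},{"travel":[0.65,0.13,-0.05],"turn":[0,0,0]},{"travel":[0.65,0.13,-0.05],"turn":[0,0,0]},{"travel":[0,0,0],"turn":[0,0,0]}]'; python3 -c "
from h import *
togo([.621,.224,.080],39.2)"
```

```text
t: 4.17
ee_pos: [0.6218, 0.2238, 0.1195]
ee_rot: [-0.54, 1.496, 0.541]
force: [-1.1, -0.7, -0.5]
gripper_width: 0.0724
pos [0.6218 0.2238 0.1195] yaw 39.6 w 0.0724 F [-1.1 -0.7 -0.5] t 4.17
travel [ 0.99  0.02 -0.02] turn [0.08 0.07 0.02]
```

```bash
python3 -m inch '[{"travel":[0.3,0,0],"turn":[0,0,0]},{"travel":[0.3,0,0],"turn":[0,0,0]},{"travel":[0.25,0,-0.02],"turn":[0,0.07,0]},{"travel":[0.13,0,0],"turn":[0,0,0]},{"travel":[0,0,0],"turn":[0,0,0]}]'; python3 -m inch '[{"travel":[0,0,0],"turn":[0,0,0]},{"travel":[0,0,0],"turn":[0,0,0]},{"travel":[0,0,0],"turn":[0,0,0]},{"travel":[0,0,0],"turn":[0,0,0]},{"travel":[0,0,0],"turn":[0,0,0]},{"travel":[0,0,0],"turn":[0,0,0]},{"travel":[0,0,0],"turn":[0,0,0]},{"travel":[0,0,0],"turn":[0,0,0]},{"travel":[0,0,0],"turn":[0,0,0]}]' 0.4 45; python3 -c "
from h import *
togo([.621,.224,.25],39.2)"
```

```text
t: 4.58
ee_pos: [0.6238, 0.2236, 0.082]
ee_rot: [-0.545, 1.497, 0.542]
force: [-0.6, -0.5, -0.4]
gripper_width: 0.0724
t: 5.33
ee_pos: [0.6255, 0.2236, 0.0852]
ee_rot: [-0.545, 1.492, 0.541]
force: [1.0, 0.3, -0.8]
gripper_width: 0.0547
pos [0.6255 0.2236 0.0852] yaw 39.8 w 0.0547 F [ 1.   0.3 -0.8] t 5.33
travel [-4.12  0.06 -0.05] turn [0.12 0.09 0.07]
```

```bash
python3 -m inch '[{"travel":[-0.3,0,0],"turn":[0,0,0]},{"travel":[-0.5,0,0],"turn":[0,0,0]},{"travel":[-0.7,0,0],"turn":[0,0,0]},{"travel":[-0.7,0,0],"turn":[0,0,0]},{"travel":[-0.6,0,0],"turn":[0,0,0]},{"travel":[-0.3,0,0],"turn":[0,0,0]}]'; python3 - <<'E'
from h import *
togo([.5656,-.3197,.2],87.5)
im=manip.camera("wrist");r=manip.trace(im,"tile"); p=pts(im,r[0]["pixels"]); print(r[0]["p"],np.percentile(p[:,2],[5,50,95]),cv2.minAreaRect((p[:,:2]*1000).astype(np.float32)))
cv2.imwrite("pics/w2.png",im["color"]);print(manip.get_state()["q"])
E
```

```text
t: 5.83
ee_pos: [0.622, 0.2231, 0.213]
ee_rot: [-0.545, 1.502, 0.542]
force: [-0.0, 0.5, -1.0]
gripper_width: 0.0548
pos [0.622  0.2231 0.213 ] yaw 39.8 w 0.0548 F [-0.   0.5 -1. ] t 5.83
travel [ 0.35 -9.52 -9.77] turn [-9.54 -0.02  0.01]
0.58 [0.20024976 0.20151828 0.20250159] ((685.1976318359375, 143.7776641845703), (143.34542846679688, 322.55731201171875), 40.77903366088867)
[ 0.22926589  0.62744788  1.17193527 -0.0017267   1.34021119 -0.46518973]
```

View pics/w2.png

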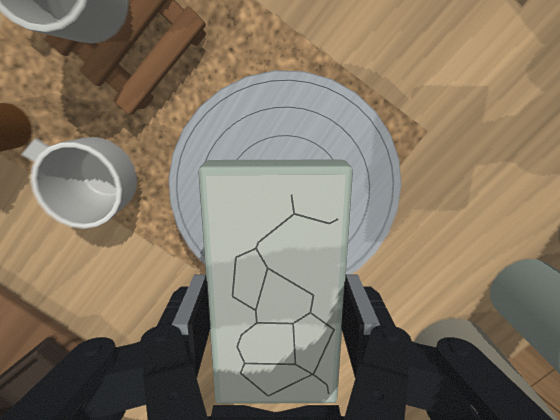

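```bash
python3 -m inch '[{"travel":[0,-0.4,-0.4],"turn":[0,0,0]},{"travel":[0,-0.68,-0.7],"turn":[0,0,0]},{"travel":[0,-0.68,-0.7],"turn":[0,0,0]},{"travel":[0,-0.68,-0.7],"turn":[0,0,0]},{"travel":[0,-0.68,-0.7],"turn":[0,0,0]},{"travel":[0,-0.68,-0.7],"turn":[0,0,0]},{"travel":[0,-0.68,-0.7],"turn":[0,0,0]},{"travel":[0,-0.68,-0.7],"turn":[0,0,0]},{"travel":[0,-0.68,-0.7],"turn":[0,0,0]},{"travel":[0,-0.68,-0.7],"turn":[0,0,0]},{"travel":[0,-0.68,-0.7],"turn":[0,0,0]},{"travel":[0,-0.68,-0.7],"turn":[0,0,0]},{"travel":[0,-0.68,-0.7],"turn":[0,0,0]},{"travel":[0,-0.5,-0.5],"turn":[0,0,0]},{"travel":[0,0,0],"turn":[0,0,0]}]'
python3 -m inch '[{"travel":[0,0,0],"turn":[-0.6,0,0]},{"travel":[0,0,0],"turn":[-0.95,0,0]},{"travel":[0,0,0],"turn":[-0.95,0,0]},{"travel":[0,0,0],"turn":[-0.95,0,0]},{"travel":[0,0,0],"turn":[-0.95,0,0]},{"travel":[0,0,0],"turn":[-0.95,0,0]},{"travel":[0,0,0],"turn":[-0.95,0,0]},{"travel":[0,0,0],"turn":[-0.95,0,0]},{"travel":[0,0,0],"turn":[-0.95,0,0]},{"travel":[0,0,0],"turn":[-0.8,0,0]},{"travel":[0,0,0],"turn":[-0.5,0,0]},{"travel":[0,0,0],"turn":[0,0,0]}]'
python3 - <<'E'
from h import *
togo([.5656,-.3197,.12],87.5)
for n in("wrist","side","scene"):
    im=manip.camera(n);r=manip.trace(im,"tile")
    if not r: print(n,"none");continue
    p=pts(im,r[0]["pixels"]);e=manip.get_state()["ee_pos"]; t=p[(p[:,2]>e[2]-.03)&(p[:,2]<e[2])]
    print(n,r[0]["p"],len(t),np.percentile(t[:,2],[5,50,95])-e[2],cv2.minAreaRect(((t-e)[:,:2]*1000).astype(np.float32)))
    if n=="wrist": cv2.imwrite("pics/w3.png",im["color"])
    if n=="wrist":
      for l in("tea_bowl","sake_cup","bud_vase"):
        r=manip.trace(im,l)
        if r:
            p=pts(im,r[0]["pixels"]); print(l,r[0]["p"],np.percentile(p,[2,98],axis=0).round(3).tolist())
E
```

```text
t: 7.18
ee_pos: [0.5584, -0.312, 0.1953]
ee_rot: [-0.54, 1.517, 0.562]
force: [-0.0, 0.7, -0.7]
gripper_width: 0.0545
t: 8.18
ee_pos: [0.5512, -0.3072, 0.1788]
ee_rot: [-1.167, 1.223, 1.251]
force: [-0.1, 0.5, -1.9]
gripper_width: 0.0545
pos [ 0.5512 -0.3072  0.1788] yaw 89.8 w 0.0545 F [-0.1  0.5 -1.9] t 8.18
travel [ 1.44 -0.42 -0.35] turn [ 0.47  0.28 -0.51]
wrist 0.87 33446 [-0.01419193 -0.01111631 -0.00879878] ((-4.762783050537109, 1.5436515808105469), (110.98758697509766, 56.35064697265625), 0.031689148396253586)
tea_bowl 0.83 [[0.518, -0.251, 0.028], [0.613, -0.158, 0.072]]
sake_cup 0.96 [[0.437, -0.279, 0.026], [0.49, -0.224, 0.068]]
bud_vase 0.87 [[0.433, -0.365, 0.02], [0.487, -0.31, 0.085]]
side 0.88 1667 [-0.01590431 -0.00964201 -0.00729794] ((-2.6929092407226562, 0.8289222717285156), (109.3509750366211, 57.548885345458984), 0.617326021194458)
scene 0.79 501 [-0.02230044 -0.01174907 -0.0074896 ] ((1.6565017700195312, 3.515003204345703), (59.229217529296875, 111.9418716430664), 88.80876922607422)
```

View pics/w3.png

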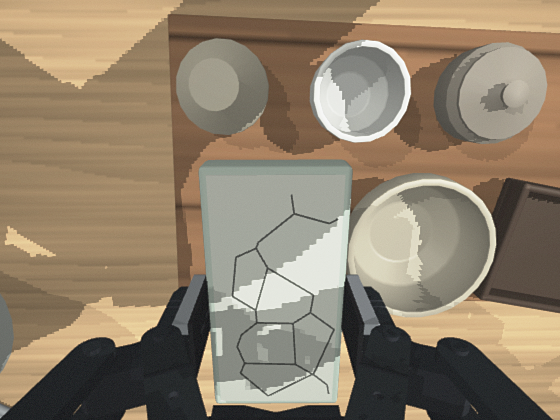

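```bash
python3 -m inch '[{"travel":[0.2,-0.22,-0.2],"turn":[0.25,0.14,-0.25]},{"travel":[0.4,-0.22,-0.2],"turn":[0.22,0.14,-0.25]},{"travel":[0.4,0,0],"turn":[0,0,0]},{"travel":[0.4,0,0],"turn":[0,0,0]},{"travel":[0,0,0],"turn":[0,0,0]}]'; python3 - <<'E'
from h import *
togo([.5676,-.3217,.0475],87.5)
E
```

```text
t: 9.05
ee_pos: [0.5701, -0.3255, 0.1235]
ee_rot: [-1.18, 1.231, 1.165]
force: [-1.0, -0.4, -2.1]
gripper_width: 0.0549
pos [ 0.5701 -0.3255  0.1235] yaw 87.2 w 0.0549 F [-1.  -0.4 -2.1] t 9.05
travel [1.9  0.08 0.1 ] turn [-0.07 -0.06  0.09]
```

```bash
python3 -m inch '[{"travel":[0.4,0.05,0.08],"turn":[-0.07,-0.06,0.09]},{"travel":[0.5,0,0],"turn":[0,0,0]},{"travel":[0.35,0,0],"turn":[0,0,0]},{"travel":[0.25,0,0],"turn":[0,0,0]},{"travel":[0,0,0],"turn":[0,0,0]}]'; python3 - <<'E'
from h import *
togo([.5676,-.3217,.0475],87.5)
im=manip.camera("side");r=manip.trace(im,"tile")
p=pts(im,r[0]["pixels"]);e=manip.get_state()["ee_pos"]; t=p[(p[:,2]>e[2]-.03)&(p[:,2]<e[2])]
print(r[0]["p"],np.percentile(t[:,2],[5,50,95]),cv2.boxPoints(cv2.minAreaRect(((t)[:,:2]*1000).astype(np.float32))))
E
```

```text
t: 9.47
ee_pos: [0.5689, -0.3221, 0.0618]
ee_rot: [-1.178, 1.229, 1.177]
force: [-1.2, -0.4, -1.1]
gripper_width: 0.0542
pos [ 0.5689 -0.3221  0.0618] yaw 87.6 w 0.0542 F [-1.2 -0.4 -1.1] t 9.47
travel [0.36 0.03 0.01] turn [ 0.01 -0.01  0.01]
0.64 [0.04761501 0.05117353 0.05344553] [[ 511.21494 -348.2823 ]
 [ 621.97925 -352.64362]
 [ 624.20715 -296.06097]
 [ 513.4429  -291.69965]]
```

```bash
python3 -m inch '[{"travel":[0.15,0,0],"turn":[0,0,0]},{"travel":[0.12,0,0],"turn":[0,0,0]},{"travel":[0.04,0,0],"turn":[0,0,0]}]'; python3 -m inch '[{"travel":[0.03,0,0],"turn":[0,0,0]},{"travel":[0.03,0,0],"turn":[0,0,0]}]';python3 -m inch '[{"travel":[0.03,0,0],"turn":[0,0,0]}]'; python3 -c "
from h import *
togo([.5676,-.3217,.0475],87.5)"
```

```text
t: 9.82
ee_pos: [0.5716, -0.324, 0.0541]
ee_rot: [-1.186, 1.227, 1.169]
force: [0.9, -0.2, -1.6]
gripper_width: 0.0548
t: 9.98
ee_pos: [0.572, -0.3243, 0.0521]
ee_rot: [-1.187, 1.227, 1.168]
force: [0.8, -0.3, -1.5]
gripper_width: 0.0546
t: 10.07
ee_pos: [0.5721, -0.3244, 0.0511]
ee_rot: [-1.187, 1.227, 1.167]
force: [-0.5, -0.4, -2.4]
gripper_width: 0.055
pos [ 0.5721 -0.3244  0.0511] yaw 87.6 w 0.055 F [-0.5 -0.4 -2.4] t 10.07
travel [0.09 0.12 0.06] turn [ 0.01 -0.08  0.11]
```

```bash
python3 -m inch '[{"travel":[0.04,0.04,0.03],"turn":[0,-0.08,0.1]},{"travel":[0.03,0.04,0.03],"turn":[0,0,0]}]';python3 -m inch '[{"travel":[0.03,0,0],"turn":[0,0,0]}]'; python3 -m inch '[{"travel":[0.03,0,0],"turn":[0,0,0]}]'; python3 -c "
from h import *
togo([.5676,-.3217,.0475],87.5)"
```

```text
t: 10.23
ee_pos: [0.5691, -0.322, 0.0484]
ee_rot: [-1.178, 1.228, 1.177]
force: [0.7, 0.1, -1.1]
gripper_width: 0.0547
t: 10.32
ee_pos: [0.5689, -0.3218, 0.0471]
ee_rot: [-1.178, 1.228, 1.177]
force: [-0.2, -0.1, -2.2]
gripper_width: 0.0547
t: 10.4
ee_pos: [0.5689, -0.3218, 0.0461]
ee_rot: [-1.178, 1.228, 1.177]
force: [-4.3, 1.0, 11.8]
gripper_width: 0.0543
pos [ 0.5689 -0.3218  0.0461] yaw 87.6 w 0.0543 F [-4.3  1.  11.8] t 10.4
travel [-0.03  0.03  0.  ] turn [0.01 0.01 0.01]
```

```bash
python3 -m inch '[{"travel":[0,0,0],"turn":[0,0,0]},{"travel":[0,0,0],"turn":[0,0,0]},{"travel":[0,0,0],"turn":[0,0,0]},{"travel":[0,0,0],"turn":[0,0,0]},{"travel":[0,0,0],"turn":[0,0,0]}]' 0.8; python3 -c "
from h import *
togo([.5676,-.3217,.2],87.5)"
```

```text
t: 10.82
ee_pos: [0.5695, -0.3223, 0.047]
ee_rot: [-1.18, 1.227, 1.175]
force: [0.2, -0.4, 0.0]
gripper_width: 0.0682
pos [ 0.5695 -0.3223  0.047 ] yaw 87.6 w 0.0682 F [ 0.2 -0.4  0. ] t 10.82
travel [-3.82  0.04  0.01] turn [ 0.01 -0.01  0.03]
```

```bash
python3 -m inch '[{"travel":[-0.4,0,0],"turn":[0,0,0]},{"travel":[-0.8,0,0],"turn":[0,0,0]},{"travel":[-0.9,0,0],"turn":[0,0,0]},{"travel":[-0.9,0,0],"turn":[0,0,0]},{"travel":[-0.9,0,0],"turn":[0,0,0]},{"travel":[-0.5,0,0],"turn":[0,0,0]}]'; python3 -m inch '[{"travel":[0,0,0],"turn":[0.95,0,0]},{"travel":[0,0,0],"turn":[1,0,0]},{"travel":[0,0,0],"turn":[1,0,0]},{"travel":[0,0,0],"turn":[1,0,0]},{"travel":[0,0,0],"turn":[1,0,0]},{"travel":[0,0,0],"turn":[1,0,0]},{"travel":[0,0,0],"turn":[1,0,0]},{"travel":[0,0,0],"turn":[1,0,0]},{"travel":[0,0,0],"turn":[1,0,0]},{"travel":[0,0,0],"turn":[1,0,0]},{"travel":[0,0,0],"turn":[1,0,0]},{"travel":[0,0,0],"turn":[1,0,0]},{"travel":[0,0,0],"turn":[1,0,0]},{"travel":[0,0,0],"turn":[1,0,0]},{"travel":[0,0,0],"turn":[1,0,0]},{"travel":[0,0,0],"turn":[1,0,0]},{"travel":[0,0,0],"turn":[1,0,0]},{"travel":[0,0,0],"turn":[1,0,0]}]' 0.95; python3 - <<'E'
from h import *
togo([.4338,.2495,.22],-2.5)
for n in("side","scene"):
    im=manip.camera(n)
    for l in("tile","jar","tea_bowl","sake_cup","bud_vase"):
        r=manip.trace(im,l)
        if r: p=pts(im,r[0]["pixels"]); print(n,l,r[0]["p"],np.percentile(p[:,2],[5,50,95]).round(3),cv2.minAreaRect((p[:,:2]*1000).astype(np.float32)) if l=="tile" else np.percentile(p,[2,98],axis=0).round(3)[:,:2].tolist())
E
```

```text
t: 11.32
ee_pos: [0.5665, -0.3203, 0.2224]
ee_rot: [-1.167, 1.23, 1.189]
force: [0.1, -0.5, 0.9]
gripper_width: 0.0684
t: 12.82
ee_pos: [0.5687, -0.3217, 0.2341]
ee_rot: [0.087, 1.564, -0.091]
force: [0.6, -0.2, -0.9]
gripper_width: 0.0813
pos [ 0.5687 -0.3217  0.2341] yaw -6.5 w 0.0813 F [ 0.6 -0.2 -0.9] t 12.82
travel [ 0.3  13.81 -4.97] turn [-0.8   0.06  0.03]
side tile 0.74 [0.031 0.035 0.038] ((567.54736328125, -321.7259216308594), (57.13227081298828, 109.98636627197266), 87.55191802978516)
side jar 0.71 [0.038 0.061 0.073] [[0.438, -0.191], [0.495, -0.137]]
side tea_bowl 0.95 [0.029 0.05  0.073] [[0.52, -0.256], [0.607, -0.158]]
side sake_cup 0.75 [0.027 0.048 0.069] [[0.439, -0.281], [0.493, -0.225]]
side bud_vase 0.96 [0.039 0.055 0.085] [[0.434, -0.368], [0.488, -0.315]]
scene tile 0.74 [0.004 0.03  0.034] ((445.60870361328125, 235.0267333984375), (118.03974914550781, 111.75870513916016), 85.44691467285156)
scene jar 0.73 [0.032 0.055 0.068] [[0.446, -0.182], [0.502, -0.128]]
scene tea_bowl 0.6 [0.031 0.055 0.073] [[0.526, -0.252], [0.622, -0.154]]
scene sake_cup 0.76 [0.031 0.055 0.069] [[0.444, -0.279], [0.499, -0.221]]
scene bud_vase 0.67 [0.035 0.055 0.085] [[0.45, -0.353], [0.496, -0.31]]
```

```bash
python3 -m inch '[{"travel":[0,0.5,-0.18],"turn":[-0.8,0,0]},{"travel":[0,0.88,-0.31],"turn":[0,0,0]},{"travel":[0,0.88,-0.31],"turn":[0,0,0]},{"travel":[0,0.88,-0.31],"turn":[0,0,0]},{"travel":[0,0.88,-0.31],"turn":[0,0,0]},{"travel":[0,0.88,-0.31],"turn":[0,0,0]},{"travel":[0,0.88,-0.31],"turn":[0,0,0]},{"travel":[0,0.88,-0.31],"turn":[0,0,0]},{"travel":[0,0.88,-0.31],"turn":[0,0,0]},{"travel":[0,0.88,-0.31],"turn":[0,0,0]},{"travel":[0,0.88,-0.31],"turn":[0,0,0]},{"travel":[0,0.88,-0.31],"turn":[0,0,0]},{"travel":[0,0.88,-0.31],"turn":[0,0,0]},{"travel":[0,0.88,-0.31],"turn":[0,0,0]},{"travel":[0,0.88,-0.31],"turn":[0,0,0]},{"travel":[0,0.7,-0.25],"turn":[0,0,0]},{"travel":[0,0.4,-0.1],"turn":[0,0,0]},{"travel":[0,0,0],"turn":[0,0,0]}]'
python3 - <<'E'
from h import *
togo([.4338,.2495,.14],-2.5)
im=manip.camera("wrist");r=manip.trace(im,"cup");cv2.imwrite("pics/w4.png",im["color"])
p=pts(im,r[0]["pixels"]); t=p[p[:,2]>.095]; print(r[0]["p"],len(t),np.percentile(p[:,2],97),cv2.minEnclosingCircle((t[:,:2]*1000).astype(np.float32)),np.percentile(t,[2,98],axis=0))
E
```

```text
t: 14.92
ee_pos: [0.3857, 0.2644, 0.2309]
ee_rot: [0.027, 1.555, -0.029]
force: [0.5, 0.2, -0.3]
gripper_width: 0.0804
pos [0.3857 0.2644 0.2309] yaw -2.1 w 0.0804 F [ 0.5  0.2 -0.3] t 14.92
travel [ 2.29 -0.33  1.18] turn [0.09 0.18 0.01]
0.79 1638 0.10196585976306025 ((428.77008056640625, 250.82752990722656), 30.21961212158203) [[0.4003097  0.2233144  0.09542988]
 [0.45664251 0.28020986 0.10253464]]
```

View pics/w4.png

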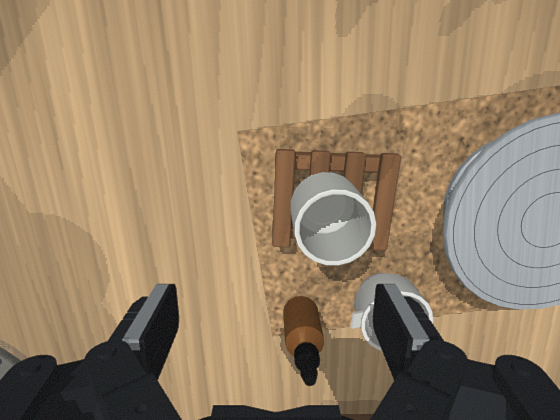

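```bash
python3 -m inch '[{"travel":[0.1,-0.12,0.4],"turn":[0.09,0.18,0]},{"travel":[0.3,-0.12,0.4],"turn":[0,0,0]},{"travel":[0.5,-0.12,0.33],"turn":[0,0,0]},{"travel":[0.6,0,0],"turn":[0,0,0]},{"travel":[0.6,0,0],"turn":[0,0,0]},{"travel":[0,0,0],"turn":[0,0,0]}]'
python3 - <<'E'
from h import *
togo([.432,.250,.09],-2.5)
E
```

```text
t: 15.52
ee_pos: [0.4373, 0.2372, 0.1467]
ee_rot: [0.039, 1.564, -0.043]
force: [-0.6, -0.7, 0.2]
gripper_width: 0.081
pos [0.4373 0.2372 0.1467] yaw -3.0 w 0.081 F [-0.6 -0.7  0.2] t 15.52
travel [ 1.41  0.32 -0.16] turn [-0.09  0.07  0.02]
```

```bash
python3 -m inch '[{"travel":[0,0.32,-0.15],"turn":[-0.09,0.07,0]},{"travel":[0.15,0.03,0],"turn":[0,0,0]},{"travel":[0,0,0],"turn":[0,0,0]}]'
python3 - <<'E'
from h import *
togo([.432,.250,.09],-2.5)
E
```

```text
t: 15.77
ee_pos: [0.4332, 0.2495, 0.1416]
ee_rot: [0.036, 1.571, -0.04]
force: [-0.0, -0.6, -0.1]
gripper_width: 0.0811
pos [0.4332 0.2495 0.1416] yaw -2.8 w 0.0811 F [-0.  -0.6 -0.1] t 15.77
travel [ 1.29  0.01 -0.03] turn [-0.05 -0.01  0.03]
```

```bash
python3 -m inch '[{"travel":[0.3,0,-0.03],"turn":[0,0,0]},{"travel":[0.4,0,0],"turn":[0,0,0]},{"travel":[0.4,0,0],"turn":[0,0,0]},{"travel":[0.15,0,0],"turn":[0,0,0]},{"travel":[0,0,0],"turn":[0,0,0]}]'; python3 -c "
from h import *
togo([.432,.250,.09],-2.5)"
```

```text
t: 16.18
ee_pos: [0.4355, 0.251, 0.0963]
ee_rot: [0.037, 1.56, -0.035]
force: [-0.7, -0.2, 0.0]
gripper_width: 0.0812
pos [0.4355 0.251  0.0963] yaw -2.6 w 0.0812 F [-0.7 -0.2  0. ] t 16.18
travel [ 0.16 -0.03 -0.09] turn [-0.02  0.13 -0.02]
```

```bash
python3 -m inch '[{"travel":[0.16,-0.03,-0.06],"turn":[0,0.1,0]},{"travel":[0,0,0],"turn":[0,0,0]}]'; python3 -m inch '[{"travel":[0,0,0],"turn":[0,0,0]},{"travel":[0,0,0],"turn":[0,0,0]},{"travel":[0,0,0],"turn":[0,0,0]},{"travel":[0,0,0],"turn":[0,0,0]},{"travel":[0,0,0],"turn":[0,0,0]},{"travel":[0,0,0],"turn":[0,0,0]},{"travel":[0,0,0],"turn":[0,0,0]},{"travel":[0,0,0],"turn":[0,0,0]},{"travel":[0,0,0],"turn":[0,0,0]}]' 0.5 35; python3 -c "
from h import *
togo([.432,.250,.2],-2.5)"
```

```text
t: 16.35
ee_pos: [0.4336, 0.2503, 0.0911]
ee_rot: [0.038, 1.567, -0.033]
force: [-0.1, -0.5, -0.4]
gripper_width: 0.0811
t: 17.1
ee_pos: [0.4345, 0.2506, 0.0933]
ee_rot: [0.038, 1.564, -0.032]
force: [-0.0, -0.3, -1.6]
gripper_width: 0.0595
pos [0.4345 0.2506 0.0933] yaw -2.6 w 0.0595 F [-0.  -0.3 -1.6] t 17.1
travel [-2.67 -0.01 -0.05] turn [-0.02  0.07 -0.05]
```

```bash
python3 -m inch '[{"travel":[-0.3,0,0],"turn":[0,0.07,0]},{"travel":[-0.5,0,0],"turn":[0,0,0]},{"travel":[-0.7,0,0],"turn":[0,0,0]},{"travel":[-0.7,0,0],"turn":[0,0,0]},{"travel":[-0.6,0,0],"turn":[0,0,0]},{"travel":[-0.3,0,0],"turn":[0,0,0]}]'; python3 - <<'E'
from h import *
togo([.480,-.0787,.2],-2.5)
im=manip.camera("side");r=manip.trace(im,"cup"); p=pts(im,r[0]["pixels"])-manip.get_state()["ee_pos"]; print(r[0]["p"],np.percentile(p,[1,3,97,99],axis=0).round(3))
E
```

```text
t: 17.6
ee_pos: [0.4319, 0.249, 0.2178]
ee_rot: [0.035, 1.582, -0.036]
force: [-0.4, -0.2, -1.2]
gripper_width: 0.0595
pos [0.4319 0.249  0.2178] yaw -2.6 w 0.0595 F [-0.4 -0.2 -1.2] t 17.6
travel [ 0.44 -8.13  1.58] turn [-0.02 -0.13  0.01]Traceback (most recent call last):
  File "<stdin>", line 3, in <module>
IndexError: list index out of range
```

```bash
python3 -m inch '[{"travel":[0,-0.4,0.08],"turn":[0,-0.13,0]},{"travel":[0,-0.8,0.16],"turn":[0,0,0]},{"travel":[0,-0.85,0.16],"turn":[0,0,0]},{"travel":[0,-0.85,0.16],"turn":[0,0,0]},{"travel":[0,-0.85,0.16],"turn":[0,0,0]},{"travel":[0,-0.85,0.16],"turn":[0,0,0]},{"travel":[0,-0.85,0.16],"turn":[0,0,0]},{"travel":[0,-0.85,0.16],"turn":[0,0,0]},{"travel":[0,-0.85,0.16],"turn":[0,0,0]},{"travel":[0,-0.6,0.14],"turn":[0,0,0]},{"travel":[0,-0.3,0.08],"turn":[0,0,0]},{"travel":[0,0,0],"turn":[0,0,0]}]'; python3 - <<'E'
from h import *
togo([.480,-.0787,.12],-2.5)
for n in("wrist","side"):
    im=manip.camera(n);cv2.imwrite(f"pics/c_{n}.png",im["color"]); e=manip.get_state()["ee_pos"]
    for l in("cup","jar","square_dish"):
        r=manip.trace(im,l)
        if r:
            p=pts(im,r[0]["pixels"]); 
            if l=="cup": p=p-e
            print(n,l,r[0]["p"],np.percentile(p,[2,98],axis=0).round(3).tolist())
E
```

```text
t: 18.7
ee_pos: [0.4758, -0.0886, 0.2001]
ee_rot: [0.033, 1.59, -0.03]
force: [0.6, 0.1, -1.8]
gripper_width: 0.0596
pos [ 0.4758 -0.0886  0.2001] yaw -2.3 w 0.0596 F [ 0.6  0.1 -1.8] t 18.7
travel [2.   0.25 0.13] turn [ 0.04 -0.23 -0.02]
wrist cup 0.67 [[-0.027, -0.027, -0.053], [0.025, 0.029, 0.01]]
wrist square_dish 0.77 [[0.53, -0.136, 0.032], [0.628, -0.039, 0.05]]
side cup 0.7 [[-0.027, -0.031, -0.045], [0.027, 0.026, 0.01]]
side jar 0.97 [[0.438, -0.191, 0.036], [0.493, -0.137, 0.075]]
side square_dish 0.91 [[0.533, -0.143, 0.031], [0.631, -0.041, 0.052]]
```

View pics/c_side.png

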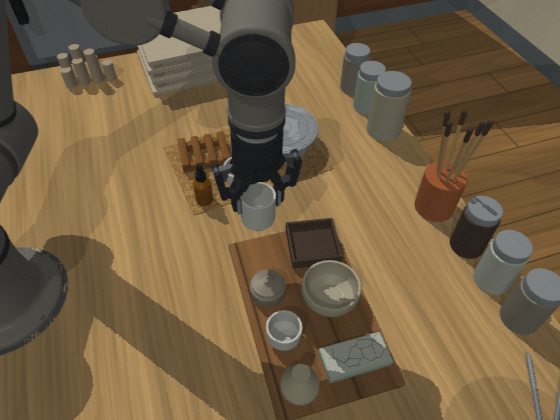

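View pics/c_wrist.png

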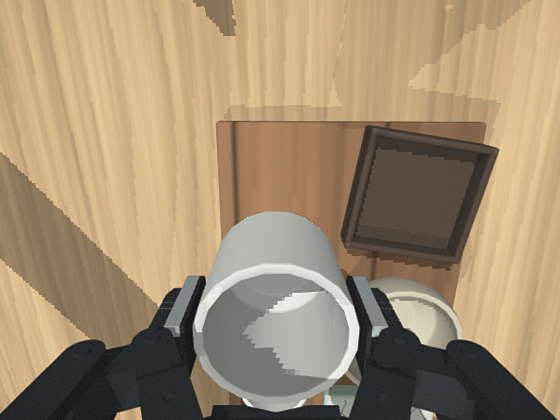

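The side view shows the tile flat in its gap at (355,355) and the cup held upright above the small gap, between the jar (268,285) and the board end. The wrist view shows free wood left of the dish. I'll descend.

```bash
python3 -m inch '[{"travel":[0.1,0.25,0.11],"turn":[0.04,-0.23,0]},{"travel":[0.5,0,0],"turn":[0,0,0]},{"travel":[0.6,0,0],"turn":[0,0,0]},{"travel":[0.5,0,0],"turn":[0,0,0]},{"travel":[0.2,0,0],"turn":[0,0,0]},{"travel":[0,0,0],"turn":[0,0,0]}]'; python3 - <<'E'
from h import *
togo([.478,-.0787,.081],-2.5)
E
```

```text
t: 19.6
ee_pos: [0.4831, -0.0713, 0.126]
ee_rot: [0.026, 1.56, -0.025]
force: [0.0, 0.6, -1.9]
gripper_width: 0.0594
pos [ 0.4831 -0.0713  0.126 ] yaw -1.9 w 0.0594 F [ 0.   0.6 -1.9] t 19.6
travel [ 1.12 -0.19 -0.13] turn [ 0.13  0.12 -0.  ]
```

```bash
python3 -m inch '[{"travel":[0.15,-0.19,-0.12],"turn":[0.1,0.12,0]},{"travel":[0.3,0,0],"turn":[0,0,0]},{"travel":[0.25,0,0],"turn":[0,0,0]},{"travel":[0.1,0,0],"turn":[0,0,0]},{"travel":[0,0,0],"turn":[0,0,0]}]'; python3 - <<'E'
from h import *
togo([.478,-.0787,.081],-2.5)
im=manip.camera("side"); e=manip.get_state()["ee_pos"]; r=manip.trace(im,"cup"); p=pts(im,r[0]["pixels"]); print(r[0]["p"],np.percentile(p,[2,98],axis=0).round(3).tolist())
E
```

```text
t: 20.02
ee_pos: [0.4794, -0.0803, 0.0954]
ee_rot: [0.031, 1.567, -0.034]
force: [-0.0, 0.8, -1.2]
gripper_width: 0.0596
pos [ 0.4794 -0.0803  0.0954] yaw -2.3 w 0.0596 F [-0.   0.8 -1.2] t 20.02
travel [ 0.36  0.04 -0.04] turn [0.03 0.04 0.02]
0.73 [[0.453, -0.111, 0.045], [0.507, -0.054, 0.106]]
```

```bash
python3 -m inch '[{"travel":[0.12,0.04,-0.03],"turn":[0,0.04,0]},{"travel":[0.1,0,0],"turn":[0,0,0]},{"travel":[0.04,0,0],"turn":[0,0,0]}]'; python3 -m inch '[{"travel":[0.03,0,0],"turn":[0,0,0]},{"travel":[0.02,0,0],"turn":[0,0,0]}]';python3 -m inch '[{"travel":[0.03,0,0],"turn":[0,0,0]}]'; python3 -c "
from h import *
togo([.478,-.0787,.081],-2.5)"
```

```text
t: 20.37
ee_pos: [0.4797, -0.079, 0.0866]
ee_rot: [0.03, 1.566, -0.035]
force: [0.3, 0.3, -2.0]
gripper_width: 0.0595
t: 20.53
ee_pos: [0.4797, -0.0789, 0.0843]
ee_rot: [0.03, 1.566, -0.034]
force: [-0.3, 0.7, -1.0]
gripper_width: 0.0595
t: 20.62
ee_pos: [0.4798, -0.0788, 0.083]
ee_rot: [0.029, 1.566, -0.034]
force: [0.4, -0.6, -0.7]
gripper_width: 0.0596
pos [ 0.4798 -0.0788  0.083 ] yaw -2.3 w 0.0596 F [ 0.4 -0.6 -0.7] t 20.62
travel [ 0.05  0.   -0.04] turn [0.03 0.05 0.03]
```

```bash
python3 -m inch '[{"travel":[0.03,0,0],"turn":[0,0.05,0.03]}]'; python3 -m inch '[{"travel":[0.03,0,0],"turn":[0,0,0]}]'
```

```text
t: 20.7
ee_pos: [0.4797, -0.0787, 0.0818]
ee_rot: [0.032, 1.57, -0.032]
force: [-0.2, -0.1, -1.6]
gripper_width: 0.0594
t: 20.78
ee_pos: [0.4798, -0.0788, 0.0806]
ee_rot: [0.032, 1.57, -0.032]
force: [-2.3, -1.6, 12.8]
gripper_width: 0.0594
```

```bash
python3 -c "
from h import *
togo([.478,-.0787,.081],-2.5)"
```

```text
pos [ 0.4798 -0.0788  0.0806] yaw -2.3 w 0.0594 F [-2.3 -1.6 12.8] t 20.78
travel [-0.01  0.   -0.05] turn [0.04 0.   0.  ]
```

```bash
python3 -m inch '[{"travel":[0,0,0],"turn":[0,0,0]},{"travel":[0,0,0],"turn":[0,0,0]},{"travel":[0,0,0],"turn":[0,0,0]},{"travel":[0,0,0],"turn":[0,0,0]},{"travel":[0,0,0],"turn":[0,0,0]},{"travel":[0,0,0],"turn":[0,0,0]}]' 0.87; python3 -m inch '[{"travel":[-0.3,0,0],"turn":[0,0,0]},{"travel":[-0.5,0,0],"turn":[0,0,0]},{"travel":[-0.8,0,0],"turn":[0,0,0]},{"travel":[-0.8,0,0],"turn":[0,0,0]},{"travel":[-0.8,0,0],"turn":[0,0,0]},{"travel":[0,0.8,0],"turn":[0,0,0]},{"travel":[0,0.8,0],"turn":[0,0,0]},{"travel":[0,0.8,0],"turn":[0,0,0]},{"travel":[0,0,0],"turn":[0,0,0]}]'; python3 - <<'E'
from h import *
togo([.478,-.0787,.081],-2.5)
for n in("side","scene"):
    im=manip.camera(n);cv2.imwrite(f"pics/f_{n}.png",im["color"])
    for l in("tile","cup","jar","square_dish","tea_bowl","sake_cup","bud_vase","dropper","mixing_cup"):
        r=manip.trace(im,l)
        if r: p=pts(im,r[0]["pixels"]); print(n,l,r[0]["p"],np.percentile(p,[2,98],axis=0).round(3).tolist())
E
```

```text
t: 21.28
ee_pos: [0.4805, -0.0791, 0.0811]
ee_rot: [0.031, 1.569, -0.032]
force: [0.1, 0.2, -0.3]
gripper_width: 0.0743
t: 22.03
ee_pos: [0.4846, 0.0185, 0.2163]
ee_rot: [0.038, 1.567, -0.036]
force: [-0.7, 0.8, -0.1]
gripper_width: 0.0746
pos [0.4846 0.0185 0.2163] yaw -2.7 w 0.0746 F [-0.7  0.8 -0.1] t 22.03
travel [ 3.38 -2.44 -0.06] turn [-0.04  0.04 -0.01]
side tile 0.81 [[0.514, -0.35, 0.022], [0.62, -0.295, 0.038]]
side cup 0.58 [[0.453, -0.109, 0.022], [0.508, -0.048, 0.092]]
side jar 0.63 [[0.439, -0.191, 0.037], [0.495, -0.135, 0.074]]
side square_dish 0.96 [[0.533, -0.142, 0.032], [0.631, -0.041, 0.052]]
side tea_bowl 0.82 [[0.522, -0.255, 0.029], [0.616, -0.159, 0.074]]
side sake_cup 0.68 [[0.44, -0.28, 0.026], [0.494, -0.225, 0.07]]
side bud_vase 0.55 [[0.435, -0.368, 0.037], [0.489, -0.316, 0.086]]
side dropper 0.76 [[0.395, 0.096, 0.007], [0.43, 0.12, 0.106]]
side mixing_cup 0.79 [[0.465, 0.102, 0.01], [0.53, 0.167, 0.062]]
scene tile 0.82 [[0.518, -0.352, 0.021], [0.626, -0.253, 0.072]]
scene cup 0.94 [[0.433, -0.131, 0.018], [0.514, -0.049, 0.091]]
scene jar 0.69 [[0.45, -0.185, 0.021], [0.502, -0.132, 0.074]]
scene square_dish 0.85 [[0.539, -0.138, 0.028], [0.638, -0.037, 0.052]]
scene tea_bowl 0.97 [[0.526, -0.253, 0.029], [0.622, -0.154, 0.074]]
scene sake_cup 0.96 [[0.435, -0.298, 0.02], [0.499, -0.221, 0.07]]
scene bud_vase 0.58 [[0.408, -0.452, 0.0], [0.495, -0.308, 0.086]]
scene dropper 0.6 [[0.337, 0.069, 0.001], [0.434, 0.134, 0.105]]
scene mixing_cup 0.81 [[0.467, 0.106, 0.016], [0.535, 0.169, 0.062]]
```

View pics/f_side.png

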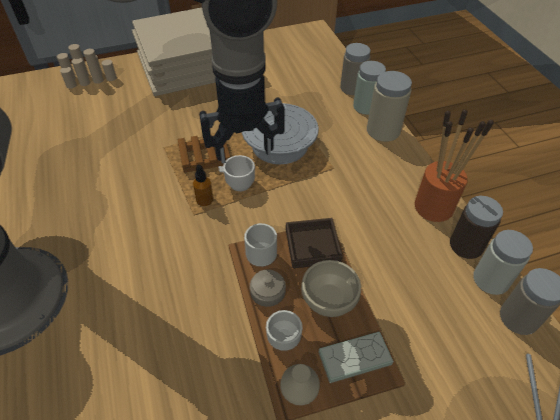

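The cup stands upright at (261,245) between the jar and the board end, and the tile lies flat at (355,355). Everything else is where it was and the gripper is clear, so I'm handing in.

```bash
python3 -c "
from workcell import manip
print(manip.close_job())"
```

```text
the job is handed in; nothing more can be done
None
```

Both pieces are on the ware board, and I handed the job in at about 22 s of the 53 s allowed.

- **Tile:** it was moved first. It lies flat, cracked face up, in the large gap beyond the tea bowl, at about (0.567, -0.322). Its top measured 35–38 mm high, as expected for a 15 mm tile on the board.
- **Cup:** it stands upright in the small gap between the jar and the board end, at about (0.480, -0.079). Its rim measured 91–92 mm high against the 90 mm expected, and I estimate about 2 cm clear to the jar, the dish and the board edges.
- **Setting down:** each was lowered until first contact, at about 12–13 N, before I let go.

In the last pictures, the five pieces of ware, the dropper bottle and the mixing cup measured within a few millimetres of where they started, and the gripper was clear of everything.

Two checks disagreed. The cameras differ from one another by 3–6 mm in position, so I used averages. Some outlines the network reported from the scene camera took in extra background; for those pieces I relied on the side camera and the picture itself.

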